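# Lay out the engine hubs by size and cap the largest

### The job

Line up the four flanged hubs from the stripped scooter engine on the row of cork pads, one centred on each pad, standing flange down in order of size: the smallest on the pad next to the red stop, the largest on the pad farthest from it. Seat the blue end cap face down over the spigot on top of the largest hub, fully home. Never let a hub or the cap tip over, and leave everything released and standing still.

Things in the scene. Friction and masses are not known exactly. Their poses are not given: they have to be found in the camera images.
- hub_brass_grip (a point): Loose flanged hub, smallest: brass yellow. A round flange 48 mm across and 8 mm thick lies on the table, with a round boss 26 mm across standing on it, boss top 44 mm above the underside. Its flat top shows a dark bore. This point is on its axis, 32 mm above its underside (where to grip the boss); z runs up the axis.
- hub_alu_grip (a point): Loose flanged hub, second smallest: bright aluminium. A round flange 60 mm across and 8 mm thick lies on the table, with a round boss 32 mm across standing on it, boss top 46 mm above the underside. Its flat top shows a dark bore. This point is on its axis, 32 mm above its underside (where to grip the boss); z runs up the axis.
- hub_green_grip (a point): Loose flanged hub, second largest: green painted. A round flange 72 mm across and 8 mm thick lies on the table, with a round boss 38 mm across standing on it, boss top 48 mm above the underside. Its flat top shows a dark bore. This point is on its axis, 32 mm above its underside (where to grip the boss); z runs up the axis.
- hub_spigot_grip (a point): Loose flanged hub, largest: dark steel. A round flange 84 mm across and 8 mm thick lies on the table, with a round boss 46 mm across standing on it, boss top 50 mm above the underside. On the boss top stands a bright centring spigot, 20 mm across for 5 mm, then tapering to 10 mm across at its tip, 10 mm above the boss top. This point is on its axis, 32 mm above its underside (where to grip the boss); z runs up the axis.
- cap_grip (a point): Loose blue flanged end cap, lying face (open side) down: flange 60 mm across and 6 mm thick at the bottom, closed round boss 40 mm across above it, 44 mm high in all. In the underside is a round recess 26 mm across and 14 mm deep that goes over the spigot of the largest hub; seated, the cap's underside rests on that hub's boss top. This point is on its axis, 30 mm above its underside (where to grip); z runs up the axis.
- pad_a: Fixed round cork pad, 90 mm across and 3 mm thick, on a dark board 6 mm thick. Number 1 of a straight row of four equal pads 98 mm apart (order a, b, c, d, a at the robot's left). Origin: centre of its underside; its top, on which a hub stands, is 3 mm higher.
- pad_b: Fixed round cork pad, 90 mm across and 3 mm thick, on a dark board 6 mm thick. Number 2 of a straight row of four equal pads 98 mm apart (order a, b, c, d, a at the robot's left). Origin: centre of its underside; its top, on which a hub stands, is 3 mm higher.
- pad_c: Fixed round cork pad, 90 mm across and 3 mm thick, on a dark board 6 mm thick. Number 3 of a straight row of four equal pads 98 mm apart (order a, b, c, d, a at the robot's left). Origin: centre of its underside; its top, on which a hub stands, is 3 mm higher.
- pad_d: Fixed round cork pad, 90 mm across and 3 mm thick, on a dark board 6 mm thick. Number 4 of a straight row of four equal pads 98 mm apart (order a, b, c, d, a at the robot's left). Origin: centre of its underside; its top, on which a hub stands, is 3 mm higher.
- red_stop: Fixed red block 60 x 18 x 20 mm at one end of the row, 73 mm beyond the centre of the end pad (a or d); a like grey block is at the other end. It marks the end at which the smallest hub goes. Origin: centre of its underside.
There are look-alikes about, which are no part of the job. What is shaped like the part that bears cap_grip but pink is not meant.

How it is judged:
At the end, for the whole second after the job is handed in: Each hub stands upright (within 0.1 rad) on its own pad, its axis within 12 mm of the pad's centre, smallest to largest away from the red stop; the cap sits upright on the largest hub, axes within 6 mm and its underside on the boss top within 4 mm; all at rest and released (((horizontal distance between red_stop and pad_a below 0.12 m and horizontal distance between hub_brass_grip and pad_a below 0.012 m and horizontal distance between hub_alu_grip and pad_b below 0.012 m and horizontal distance between hub_green_grip and pad_c below 0.012 m and horizontal distance between hub_spigot_grip and pad_d below 0.012 m) or (horizontal distance between red_stop and pad_d below 0.12 m and horizontal distance between hub_brass_grip and pad_d below 0.012 m and horizontal distance between hub_alu_grip and pad_c below 0.012 m and horizontal distance between hub_green_grip and pad_b below 0.012 m and horizontal distance between hub_spigot_grip and pad_a below 0.012 m)) and z of hub_brass_grip in the frame of pad_a between 0.031 and 0.039 m and angle between each of hub_brass_grip, hub_alu_grip, hub_green_grip, hub_spigot_grip, cap_grip's own z axis and vertical below 0.1 rad and z of hub_alu_grip in the frame of pad_a between 0.031 and 0.039 m and z of hub_green_grip in the frame of pad_a between 0.031 and 0.039 m and z of hub_spigot_grip in the frame of pad_a between 0.031 and 0.039 m and horizontal distance between cap_grip and hub_spigot_grip below 0.006 m and z of cap_grip in the frame of hub_spigot_grip between 0.044 and 0.052 m and linear speed of each of hub_brass, hub_alu, hub_green, hub_spigot, cap below 0.02 m/s); the robot touches nothing.
It fails at once if a hub or the cap is tipped over (leans more than 0.9 rad) (angle between any of hub_brass_grip, hub_alu_grip, hub_green_grip, hub_spigot_grip, cap_grip's own z axis and vertical above 0.9 rad).
It also fails if it takes over 125 s, if anything falls off the work surface, if the arm or the gripper's body presses on something with over 40 N, if the wrist force passes 120 N, or if a joint passes its speed limit or range.

### The arm

A 7-joint arm with a two-finger parallel gripper is mounted at the origin on the work surface. World frame = base frame: x ahead of the robot, y to its left, z up, the work surface at z = 0. Lengths are in m, angles in rad, forces in N, time in s.
With the tool pointing down it reaches from about 0.4 to 0.85 m from the base axis. Payload 4.5 kg.
Tool frame: the origin (TCP) lies between the finger pads; the fingertips stand 22 mm ahead of it and the grasp point (between the pads) lies 3 mm ahead of it; y points along the fingers, x is the direction in which the jaws open and shut, and the axes are right-handed (so a half turn about y gives the same grasp; the last joint's range is limited). The gripper opens to 88 mm and grips with 3 to 60 N. Pads are 18 mm wide; open, the fingers measure 123 mm over their backs; the gripper's body (75 mm by 187 mm) begins 45 mm behind the grasp point.
Start: joints at [1.165, 0.689, -0.195, 1.565, 0.157, 0.902, -0.215], TCP at [0.266, -0.566, 0.261] pointing down, gripper open.
Joint ranges: [-3.01, 3.01], [-0.46, 2.08], [-1.47, 1.51], [0.13, 2.56], [-1, 4.14], [0.04, 2.09], [-2.66, 2.66]. Speed limits (rad/s): [2.57, 2.57, 3.14, 3.14, 3.14, 3.14, 3.14].

### API

Orientations are given as a unit quaternion [w, x, y, z].
In Python, from workcell import manip gives the robot as it stands.
- The arm moves only by the shell command python3 -m jog 'ROWS' [FORCE]. ROWS is JSON, a list of rows, each a list of 3 entries, a list of its own where there are three numbers: the closure, from 0 (fully open) to 1 (shut), then the shift along the tool's x, y, z in mm, then the turn, a rotation vector about the tool's x, y, z in rad. A call has 1 to 8 rows; each row is the pose to reach, as a shift and turn from the pose commanded when the call began, along the tool's axes at that moment; what a row does not reach only later rows make up. A row lasts 1/10 s, in which the tool goes at most 50 mm and 8.59 degrees, less where a joint would pass 70% of its speed; a pose out of reach is approached as far as the arm can. A call with a gripper value outside its range is refused whole. The fingers move at their own pace and stop on an object; FORCE is the grip in N (left out, the last holds). Time passes only in rows, so rows that repeat a pose let the fingers close. It gives the time, the measured TCP pose, the force and the opening at its end, in the units of the state.
- manip.state(): the state, without advancing time (a new reading comes with each control period).
- manip.camera(name): name is "scene" or "top" or "wrist"; returns (picture, depth): 384x512x3 uint8, blue, green, red; 384x512 float32, m along the optical axis (not along the pixel's ray), 0 where there is no reading.
- manip.get_calibration(name): a dict with "fx", "fy", "cx", "cy" (pixels), "camera_from_world" (4x4, takes a point from world to camera coordinates); the wrist camera has in their place "T_tool_cam" (4x4, takes a point from camera to tool coordinates, whose origin is the TCP and whose axes are the tool frame's). Camera axes: x right, y up, looking along -z (the intrinsics and any distortion apply to the point x, -y, -z); pixel columns grow to the right and rows downward; lengths in m; the calibration is good to about 2 mm. A picture is of the moment at which its call begins: read the wrist's pose just before it. get_calibration takes no time and is no camera call.
- manip.finish_job(): hands the job in, once; it reports no verdict.
The state is a dict: "clock": time; "joint_positions": joint angles; "qvel": joint speeds; "joint_efforts": joint torques, N m; "ee_pos": TCP position; "ee_rot": TCP orientation; "contact_force": force on the tool from outside, world axes, zero at the start; "moment": the same for the moment, N m; "width": opening from 0.0 (shut) to 1.0 (fully open).
Only numpy, scipy, OpenCV 4.12 (cv2) and the standard library are available. Lean on these libraries where they do the work, as an engineer would, in place of code of your own. Each camera call takes 0.05 s, during which the arm holds its last target.

## Working session

There is one attempt and no reset: what is moved stays moved. The work goes in short steps, Python scripts to look and compute and a shell command to move; the robot and the scene stay as the last step left them, time stands still between calls to the robot, and variables do not carry over. Pictures are saved under pics/ and viewed, and the job is handed in when it is done.

```bash
mkdir -p pics; ls; python3 - <<'E'
from workcell import manip
import cv2
print(manip.state())
for n in("top","scene"):
    im,d=manip.camera(n); cv2.imwrite(f"pics/{n}0.png",im)
    print(n,manip.get_calibration(n), d.min(),d.max())
print(manip.get_calibration("wrist"))
E
```

```text
pics
{'clock': 0.0, 'joint_positions': array([ 1.16482617,  0.68997729, -0.19449264,  1.56635517,  0.15729569,
        0.90248046, -0.21509828]), 'qvel': array([-0.00132855,  0.00123418, -0.0011405 , -0.00127281,  0.00057909,
       -0.00065567, -0.00012098]), 'joint_efforts': array([-4.28046851e-04, -5.27561688e+01, -1.26665957e+00, -1.53428113e+01,
       -5.26303018e-02,  6.60761187e-03,  1.30760650e-04]), 'ee_pos': array([ 0.26577804, -0.56501765,  0.25991066]), 'ee_rot': array([ 0.59733612, -0.59672927,  0.37945364, -0.37831029]), 'contact_force': array([ 0.66131799,  0.36947031, -0.72073516]), 'moment': array([-0.00918869, -0.01803492, -0.03230325]), 'width': 0.9997471978614323}
top {'fx': 454.12936564093576, 'fy': 454.12936564093576, 'cx': 247.98815294099015, 'cy': 183.46664666683262, 'camera_from_world': array([[-3.15933594e-04, -9.99936163e-01,  1.12947360e-02,
         1.01810375e-03],
       [ 9.87862768e-01,  1.44231940e-03,  1.55322476e-01,
        -4.81387337e-01],
       [-1.55328851e-01,  1.12067208e-02,  9.87799250e-01,
        -1.13159352e+00],
       [ 0.00000000e+
[... 230 characters left out ...]
3,  0.9840675 ,  0.00932716,  0.06081316],
       [-0.72306641, -0.13687679,  0.67708176,  0.31299472],
       [ 0.66757083,  0.113472  ,  0.73584869, -1.40142142],
       [ 0.        ,  0.        ,  0.        ,  1.        ]])} 0.0 3.1564798
{'fx': 292.3016644634248, 'fy': 292.3016644634248, 'cx': 261.19838784587483, 'cy': 191.21176994842855, 'T_tool_cam': array([[ 9.99999877e-01, -4.90629556e-04,  6.98255186e-05,
         4.40386915e-04],
       [ 2.21122096e-04,  3.15648104e-01, -9.48876296e-01,
        -1.24700345e-01],
       [ 4.43506463e-04,  9.48876195e-01,  3.15648174e-01,
         8.16617887e-02],
       [ 0.00000000e+00,  0.00000000e+00,  0.00000000e+00,
         1.00000000e+00]])}
```

View pics/top0.png

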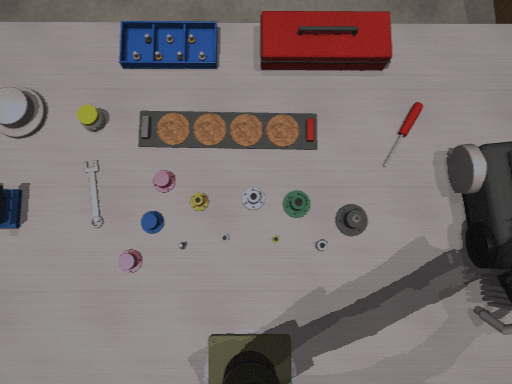

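View pics/scene0.png

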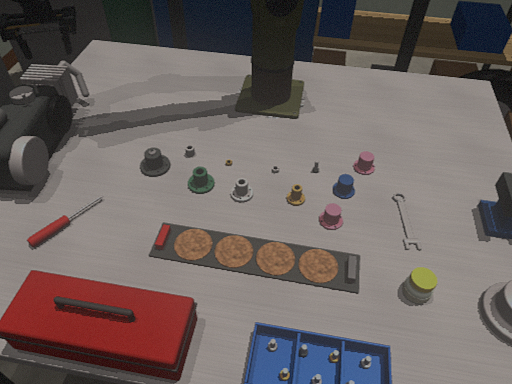

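```bash
python3 - <<'E'
from workcell import manip
from scipy.spatial.transform import Rotation as R
s=manip.state();q=s['ee_rot'];print(s['clock'],R.from_quat(q,scalar_first=True).as_matrix().round(3))
E
```

```text
0.1 [[ 0.426 -0.001  0.905]
 [-0.905  0.001  0.426]
 [-0.002 -1.    -0.   ]]
```

```bash
cat > h.py <<'E'
import numpy as np,cv2
from workcell import manip
from scipy.spatial.transform import Rotation as R
def ray(name,uv,z,T=None):
    c=manip.get_calibration(name)
    W=np.linalg.inv(c["camera_from_world"]) if T is None else T@c["T_tool_cam"]
    uv=np.atleast_2d(uv).astype(float)
    d=np.c_[(uv[:,0]-c["cx"])/c["fx"],-(uv[:,1]-c["cy"])/c["fy"],-np.ones(len(uv))]@W[:3,:3].T
    o=W[:3,3]; return o+d*((z-o[2])/d[:,2])[:,None]
def tool():
    s=manip.state();T=np.eye(4);T[:3,:3]=R.from_quat(s['ee_rot'],scalar_first=True).as_matrix();T[:3,3]=s['ee_pos'];return T
def proj(name,P,T=None):
    c=manip.get_calibration(name)
    M=c["camera_from_world"] if T is None else np.linalg.inv(T@c["T_tool_cam"])
    p=np.atleast_2d(P)@M[:3,:3].T+M[:3,3]
    return np.c_[c["cx"]+c["fx"]*p[:,0]/-p[:,2],c["cy"]-c["fy"]*p[:,1]/-p[:,2]]
E
python3 - <<'E'
import cv2
im=cv2.imread('pics/top0.png')
cv2.imwrite('pics/topz.png',cv2.resize(im[95:280,115:375],None,fx=3,fy=3,interpolation=cv2.INTER_CUBIC))
im=cv2.imread('pics/scene0.png')
cv2.imwrite('pics/scz.png',cv2.resize(im[130:300,130:390],None,fx=3,fy=3,interpolation=cv2.INTER_CUBIC))
E
```

```text
(no output)
```

View pics/topz.png

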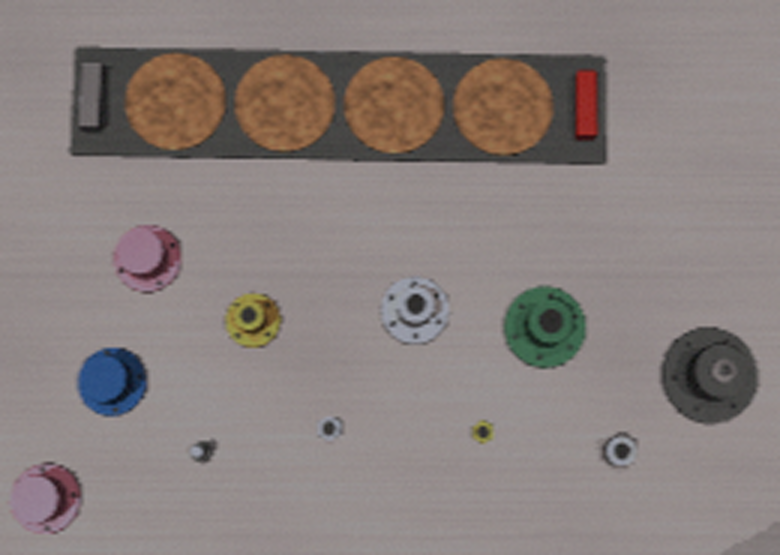

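View pics/scz.png

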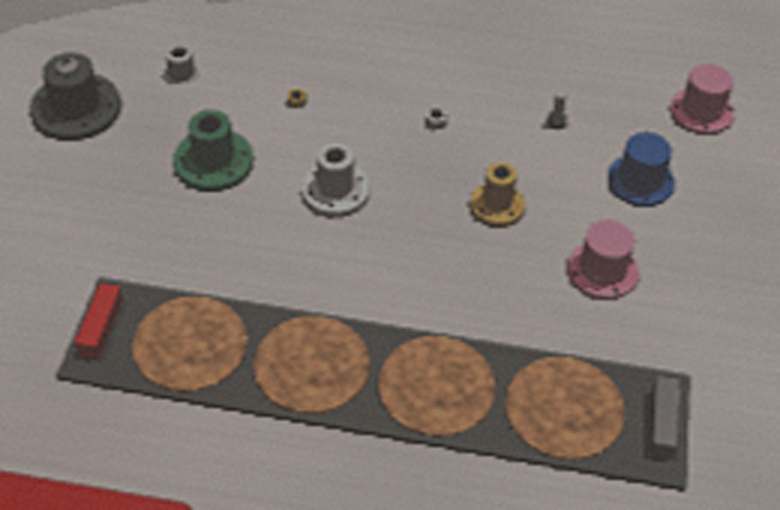

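```bash
cat > meas.py <<'E'
from h import *
K={'pad':((5,70,60),(18,255,255)),'brass':((20,110,50),(32,255,255)),'green':((50,60,30),(90,255,255)),'blue':((105,100,40),(120,255,255)),'red':((0,180,60),(4,255,255)),'pink':((150,40,60),(179,140,255))}
def blobs(im,k,amin=60):
    m=cv2.inRange(cv2.cvtColor(im,cv2.COLOR_BGR2HSV),*map(np.array,K[k]))
    m=cv2.morphologyEx(m,cv2.MORPH_CLOSE,np.ones((3,3)))
    out=[]
    for c in cv2.findContours(m,cv2.RETR_EXTERNAL,cv2.CHAIN_APPROX_NONE)[0]:
        if cv2.contourArea(c)>amin:
            h=cv2.convexHull(c); out.append((h,cv2.fitEllipse(c)))
    return out
def dark(im,box):  # dark/bright blob against table inside box via difference to table median
    x0,y0,x1,y1=box;s=im[y0:y1,x0:x1].astype(int);t=np.median(s.reshape(-1,3),axis=0)
    m=(np.abs(s-t).max(2)>25).astype(np.uint8)
    m=cv2.morphologyEx(m,cv2.MORPH_CLOSE,np.ones((3,3)))
    c=max(cv2.findContours(m,cv2.RETR_EXTERNAL,cv2.CHAIN_APPROX_NONE)[0],key=cv2.contourArea)
    h=cv2.convexHull(c)+np.array([x0,y0]);return h,cv2.fitEllipse(c+np.array([x0,y0]))
E
python3 - <<'E'
from meas import *
im=cv2.imread('pics/top0.png')
for k,z in(('pad',.009),('brass',.005),('green',.005),('blue',.004),('red',.026),('pink',.004)):
    for h,e in blobs(im,k):
        (x,y),r=cv2.minEnclosingCircle(h); M=cv2.moments(h)
        print(k,np.round(e[0],1),np.round(e[1],1),'enc',round(x,1),round(y,1),round(r,1),ray('top',[e[0],(x,y),(M['m10']/M['m00'],M['m01']/M['m00'])],z)[:,:2].round(4).tolist())
for k,b in(('alu',(235,180,275,218)),('spig',(325,195,380,245)),('greenD',(275,183,318,225)),('brassD',(184,185,215,217)),('blueD',(135,205,172,240))):
    h,e=dark(im,b);(x,y),r=cv2.minEnclosingCircle(h)
    print(k,np.round(e[0],1),np.round(e[1],1),'enc',round(x,1),round(y,1),round(r,1),ray('top',[e[0],(x,y)],.005)[:,:2].round(4).tolist())
E
```

```text
pad [282.3 130.1] [31.6 33.1] enc 282.2 129.9 16.9 [[0.6314, -0.0913], [0.6318, -0.0911], [0.6316, -0.0915]]
pad [227.5 129.2] [32.4 76.6] enc 227.5 129.5 34.8 [[0.6335, 0.0561], [0.6326, 0.056], [0.6335, 0.056]]
pad [173.  128.4] [31.6 33. ] enc 172.8 128.0 16.9 [[0.6352, 0.2023], [0.6363, 0.2028], [0.6353, 0.2026]]
brass [198.5 201.6] [15.4 17. ] enc 199.0 201.3 8.9 [[0.438, 0.131], [0.4388, 0.1297], [0.4385, 0.1301]]
brass [ 87.6 114.7] [19.7 20.7] enc 87.5 114.6 10.6 [[0.6738, 0.4342], [0.6741, 0.4343], [0.6737, 0.4341]]
green [296.3 203.5] [25.7 25.7] enc 296.3 203.5 13.4 [[0.4333, -0.1262], [0.4333, -0.1262], [0.4333, -0.126]]
blue [151.9 221.8] [21.1 21.9] enc 151.8 221.8 11.4 [[0.3851, 0.2516], [0.385, 0.2518], [0.3848, 0.2516]]
blue [ 10.6 208. ] [17.4 48.8] enc 10.5 208.5 21.3 [[0.4209, 0.621], [0.4196, 0.6211], [0.4207, 0.6214]]
blue [168.8  44.2] [ 52.6 118.5] enc 168.3 44.0 52.6 [[0.8781, 0.2208], [0.8786, 0.2223], [0.8776, 0.222]]
red [310.  129.2] [ 6.7 26.3] enc 310.0 129.0 10.4 [[0.6294, -0.1636], [0.6298, -0.1635], [0.6297, -0.1635]]
red [410.6 118.2] [ 8.4 42.7] enc 410.0 118.0 18.0 [[0.6605, -0.4335], [0.6609, -0.4318], [0.6602, -0.4332]]
red [325.   34.3] [ 50.7 164.3] enc 326.3 34.0 68.0 [[0.8985, -0.2105], [0.8993, -0.2143], [0.8987, -0.2117]]
pink [130.1 260.9] [20.9 22.3] enc 130.2 260.8 11.9 [[0.2845, 0.3042], [0.2848, 0.3041], [0.2851, 0.3045]]
pink [163.8 180.7] [21.5 22. ] enc 164.0 180.9 11.4 [[0.4937, 0.2238], [0.4932, 0.2232], [0.4935, 0.2236]]
alu [252.9 198.7] [18.7 21.9] enc 252.6 198.3 11.6 [[0.446, -0.0119], [0.4471, -0.0113]]
spig [350.9 219.7] [31.5 32.3] enc 351.1 219.4 16.7 [[0.3907, -0.2688], [0.3915, -0.2695]]
greenD [296.3 203.6] [26.9 27.5] enc 296.2 203.8 14.2 [[0.433, -0.1261], [0.4324, -0.1259]]
brassD [199.3 201.4] [17.6 18.6] enc 199.3 201.0 9.8 [[0.4387, 0.1289], [0.4397, 0.1289]]
blueD [152.2 221.8] [22.3 23.8] enc 152.1 221.4 12.2 [[0.385, 0.2507], [0.386, 0.2509]]
```

```bash
python3 -m jog '[[0,[-90,-40,42],[0,-0.15,0]],[0,[-136,-40,64],[0,-0.3,0]],[0,[-136,-40,64],[0,-0.45,0]],[0,[-215,20,240],[0,-1.131,0]],[0,[-215,20,240],[0,-1.131,0]],[0,[-215,20,240],[0,-1.131,0]],[0,[-215,20,240],[0,-1.131,0]],[0,[-215,20,240],[0,-1.131,0]]]' 40
python3 -m jog '[[0,[0,0,0],[0,0,0]]]'
python3 - <<'E'
from h import *
s=manip.state();print(s['joint_positions'].round(2),tool().round(3))
im,d=manip.camera('wrist');cv2.imwrite('pics/w1.png',im)
P=[.391,-.2692,.005]
print(proj('wrist',P,tool()))
E
```

```text
clock: 0.9
ee_pos: [0.3955, -0.2626, 0.2398]
ee_rot: [0.709, -0.706, -0.006, 0.005]
contact_force: [-0.6, -0.3, -0.3]
width: 0.999
clock: 1.0
ee_pos: [0.3926, -0.2669, 0.2401]
ee_rot: [0.708, -0.707, -0.001, 0.002]
contact_force: [-0.6, -0.7, 0.4]
width: 0.998
[ 0.82  0.56 -0.49  2.02  0.42  0.66  0.06] [[ 1.    -0.001 -0.005  0.393]
 [ 0.005  0.002  1.    -0.267]
 [-0.001 -1.     0.002  0.24 ]
 [ 0.     0.     0.     1.   ]]
[[261.18630217 162.99351576]]
```

View pics/w1.png

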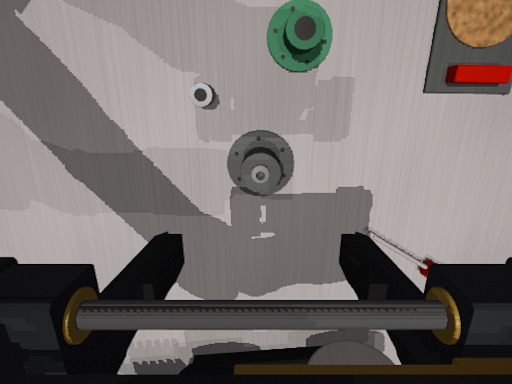

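```bash
python3 - <<'E'
from h import *
T=tool();im=cv2.imread('pics/w1.png')
print(ray('wrist',[(260.5,175)],.06,T), ray('wrist',[(260.5,162)],.007,T))
print(T[:3,:3].T@(np.array([.3913,-.269,.035])-T[:3,3])*1000, R.from_matrix(T[:3,:3].T@np.array([[1,0,0],[0,0,1],[0,-1,0]])).as_rotvec())
E
```

```text
[[ 0.39030131 -0.26987765  0.06      ]] [[ 0.3901443  -0.26747569  0.007     ]]
[-6.15782834e-02  2.05383312e+02 -5.09734289e-01] [-0.00038613 -0.00060522 -0.00102176]
```

```bash
python3 -m jog '[[0,[0,40,0],[0,0,0]],[0,[0,90,0],[0,0,0]],[0,[0,135,-1],[0,0,0]],[0,[0,165,-1],[0,0,0]],[0,[0,190,-1],[0,0,0]],[0,[0,205,-1],[0,0,0]],[0,[0,205,-1],[0,0,0]],[0.2,[0,205,-1],[0,0,0]]]'
python3 -m jog '[[0.6,[0,0,0],[0,0,0]],[0.6,[0,0,0],[0,0,0]],[0.6,[0,0,0],[0,0,0]],[0.6,[0,0,0],[0,0,0]],[0.6,[0,0,0],[0,0,0]]]'
python3 - <<'E'
from h import *
print(tool()[:3].round(4))
E
```

```text
clock: 1.85
ee_pos: [0.3911, -0.2711, 0.0361]
ee_rot: [-0.707, 0.708, -0.001, 0.001]
contact_force: [0.7, -0.3, 1.2]
width: 0.932
clock: 2.35
ee_pos: [0.3916, -0.27, 0.0361]
ee_rot: [-0.707, 0.707, -0.0, 0.0]
contact_force: [0.1, -0.2, 3.9]
width: 0.512
[[ 1.000e+00  1.000e-04  3.000e-04  3.916e-01]
 [-3.000e-04 -4.000e-04  1.000e+00 -2.700e-01]
 [ 1.000e-04 -1.000e+00 -4.000e-04  3.610e-02]]
```

```bash
python3 -m jog '[[0.65,[0,-15,0],[0,0,0]],[0.65,[0,-45,0],[0,0,0]],[0.65,[0,-75,0],[0,0,0]],[0.65,[10,-100,20],[0,0,0]],[0.65,[25,-110,50],[0,0,0]],[0.65,[42,-110,82],[0,0,0]],[0.65,[60,-110,116],[0,0,0]],[0.65,[78,-110,151],[0,0,0]]]' 50
python3 -m jog '[[0.65,[18,0,35],[0,0,0]],[0.65,[37,0,72],[0,0,0]],[0.65,[57,0,110],[0,0,0]],[0.65,[77,0,150],[0,0,0]],[0.65,[97,0,190],[0,0,0]],[0.65,[117,0,230],[0,0,0]],[0.65,[137,0,265],[0,0,0]],[0.65,[152,0,295],[0,0,0]]]'
python3 -m jog '[[0.65,[13,0,24],[0,0,0]],[0.65,[13,0,26],[0,0,0]],[0.65,[13,0,26],[0,0,0]],[0.65,[13,0,26],[0,0,0]]]'
python3 - <<'E'
from h import *
print(tool()[:3].round(4), manip.state()['joint_positions'].round(2))
im,d=manip.camera('wrist');cv2.imwrite('pics/w2.png',im)
print(proj('wrist',[[.635,.2025,.009],[.6341,.1045,.009]],tool()))
E
```

```text
clock: 3.15
ee_pos: [0.4695, -0.1178, 0.1454]
ee_rot: [-0.707, 0.707, -0.001, -0.0]
contact_force: [1.9, -1.0, -4.7]
width: 0.511
clock: 3.95
ee_pos: [0.6215, 0.1786, 0.1447]
ee_rot: [0.707, -0.707, 0.0, 0.001]
contact_force: [1.0, 0.4, -4.3]
width: 0.508
clock: 4.35
ee_pos: [0.6337, 0.2, 0.1446]
ee_rot: [-0.706, 0.708, -0.001, -0.001]
contact_force: [-0.5, -0.4, -4.2]
width: 0.509
[[ 1.000e+00 -2.600e-03  9.000e-04  6.337e-01]
 [-9.000e-04 -3.000e-03  1.000e+00  2.000e-01]
 [-2.600e-03 -1.000e+00 -3.000e-03  1.446e-01]] [-0.21  0.89 -0.32  1.52  0.36  0.79 -0.68]
[[262.95285622 182.98436467]
 [262.00523934 273.36196673]]
```

View pics/w2.png

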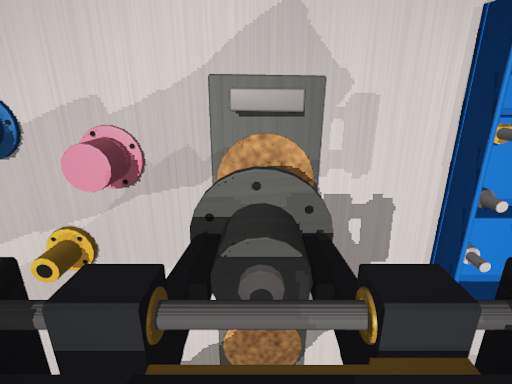

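```bash
cat >> h.py <<'E'
from scipy.optimize import least_squares
def circ(P,r):  # fit centre of known-radius circle
    return least_squares(lambda c:np.hypot(P[:,0]-c[0],P[:,1]-c[1])-r,P.mean(0)[:2],loss='soft_l1',f_scale=.001).x
E
python3 - <<'E'
from meas import *
T=tool();im=cv2.imread('pics/w2.png')
m=cv2.inRange(cv2.cvtColor(im,cv2.COLOR_BGR2HSV),*map(np.array,K['pad']))
m[:120]=0;m[165:]=0;m[:,:205]=0;m[:,330:]=0
c=max(cv2.findContours(m,cv2.RETR_EXTERNAL,cv2.CHAIN_APPROX_NONE)[0],key=cv2.contourArea)[:,0]
# top arc only: first mask row per column
cols=[x for x in range(226,308)];pts=np.array([(x,np.argmax(m[:,x]>0)-.5) for x in cols if m[:,x].any()])
P=ray('wrist',pts,.009,T);c=circ(P,.045);print('pad a',c)
E
```

```text
pad a [0.63690545 0.20395465]
```

```bash
python3 -m jog '[[0.65,[2,20,2],[0,0,0]],[0.65,[2,45,2],[0,0,0]],[0.65,[2,65,2],[0,0,0]],[0.65,[2,80,2],[0,0,0]],[0.65,[2,90,2],[0,0,0]],[0.65,[2,94,2],[0,0,0]],[0.65,[2,95,2],[0,0,0]],[0.65,[2,95,2],[0,0,0]]]'
python3 -m jog '[[0.65,[0,2,0],[0,0,0]],[0.65,[0,3,0],[0,0,0]],[0.65,[0,3,0],[0,0,0]]]'
python3 - <<'E'
from h import *
print(tool()[:3].round(4))
E
```

```text
clock: 5.2
ee_pos: [0.6373, 0.2044, 0.0514]
ee_rot: [0.707, -0.707, -0.0, -0.0]
contact_force: [0.7, -0.3, -5.2]
width: 0.511
clock: 5.5
ee_pos: [0.6368, 0.2042, 0.0479]
ee_rot: [-0.707, 0.707, 0.0, 0.0]
contact_force: [-0.0, 0.2, -3.8]
width: 0.509
[[ 1.000e+00  2.000e-04 -0.000e+00  6.368e-01]
 [ 0.000e+00 -0.000e+00  1.000e+00  2.042e-01]
 [ 2.000e-04 -1.000e+00 -0.000e+00  4.790e-02]]
```

```bash
python3 -m jog '[[0.65,[0,1,0],[0,0,0]],[0.65,[0,2,0],[0,0,0]],[0.65,[0,3,0],[0,0,0]],[0.65,[0,3,0],[0,0,0]]]'
```

```text
clock: 5.9
ee_pos: [0.6368, 0.2042, 0.0452]
ee_rot: [-0.707, 0.707, 0.0, 0.0]
contact_force: [-2.0, -0.5, 0.0]
width: 0.507
```

```bash
python3 -m jog '[[0.25,[0,0,0],[0,0,0]],[0.2,[0,0,0],[0,0,0]],[0.2,[0,0,0],[0,0,0]],[0.2,[0,-20,0],[0,0,0]],[0.2,[0,-60,0],[0,0,0]],[0.2,[0,-110,0],[0,0,0]],[0.2,[0,-155,0],[0,0,0]],[0.2,[0,-155,0],[0,0,0]]]'
python3 - <<'E'
from meas import *
print(tool()[:3].round(4))
im,d=manip.camera('wrist');cv2.imwrite('pics/w3.png',im)
im,d=manip.camera('top');cv2.imwrite('pics/top1.png',im)
E
```

```text
clock: 6.7
ee_pos: [0.6408, 0.2064, 0.2072]
ee_rot: [0.709, -0.705, -0.004, -0.005]
contact_force: [0.1, 0.1, 0.1]
width: 0.8
[[ 9.999e-01  1.300e-02  6.000e-04  6.408e-01]
 [-7.000e-04  5.900e-03  1.000e+00  2.064e-01]
 [ 1.300e-02 -9.999e-01  5.900e-03  2.072e-01]]
```

View pics/w3.png

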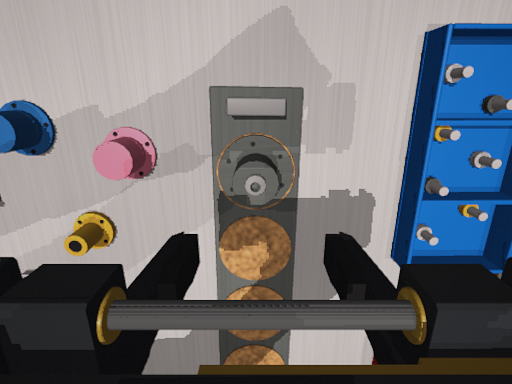

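```bash
python3 -m jog '[[0,[-27,-20,-40],[0,0,0]],[0,[-203,-40,-329],[0,0,0]],[0,[-203,-40,-329],[0,0,0]],[0,[-203,-40,-329],[0,0,0]],[0,[-203,-40,-329],[0,0,0]],[0,[-203,-40,-329],[0,0,0]],[0,[-203,-40,-329],[0,0,0]],[0,[-203,-40,-329],[0,0,0]]]' 40
python3 -m jog '[[0,[0,0,0],[0,0,0]],[0,[0,0,0],[0,0,0]]]'
python3 - <<'E'
from meas import *
print(tool()[:3].round(4))
im,d=manip.camera('wrist');cv2.imwrite('pics/w4.png',im)
for h,e in blobs(im,'green',300): print(e, ray('wrist',[e[0]],.006,tool()))
E
```

```text
clock: 7.6
ee_pos: [0.4307, -0.1271, 0.2384]
ee_rot: [-0.707, 0.707, -0.002, -0.001]
contact_force: [0.6, -1.0, -0.5]
width: 0.999
clock: 7.8
ee_pos: [0.4327, -0.1255, 0.2387]
ee_rot: [0.707, -0.707, 0.002, -0.0]
contact_force: [-0.1, 0.9, 0.7]
width: 0.996
[[ 1.000e+00 -2.200e-03  2.500e-03  4.327e-01]
 [-2.500e-03  7.000e-04  1.000e+00 -1.255e-01]
 [-2.200e-03 -1.000e+00  6.000e-04  2.387e-01]]
((262.3408508300781, 161.2659454345703), (55.51035690307617, 55.96088409423828), 106.70635986328125) [[ 0.43453962 -0.12197849  0.006     ]]
```

View pics/w4.png

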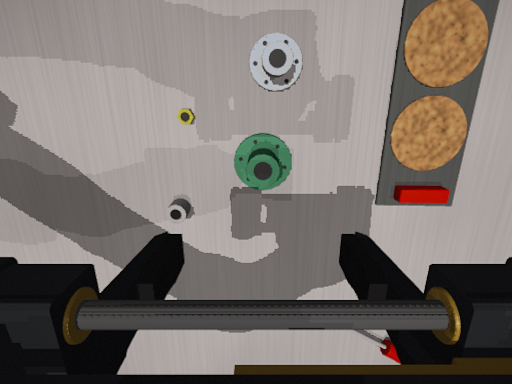

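```bash
python3 -m jog '[[0,[1,45,1],[0,0,0]],[0,[1,95,1],[0,0,0]],[0,[1,140,1],[0,0,0]],[0,[1,170,1],[0,0,0]],[0,[1,193,1],[0,0,0]],[0,[1,204,1],[0,0,0]],[0.3,[1,204,1],[0,0,0]],[0.7,[1,204,1],[0,0,0]]]'
python3 -m jog '[[0.7,[0,0,0],[0,0,0]],[0.7,[0,0,0],[0,0,0]],[0.7,[0,0,0],[0,0,0]],[0.7,[0,0,0],[0,0,0]]]'
```

```text
clock: 8.65
ee_pos: [0.436, -0.1218, 0.0355]
ee_rot: [0.707, -0.707, -0.001, 0.002]
contact_force: [-1.2, 0.0, 1.3]
width: 0.842
clock: 9.05
ee_pos: [0.4354, -0.124, 0.037]
ee_rot: [-0.707, 0.707, -0.0, -0.0]
contact_force: [0.6, 0.6, 0.2]
width: 0.482
```

```bash
python3 -m jog '[[0.7,[0,0,0],[0,0,0]],[0.7,[0,0,0],[0,0,0]],[0.7,[0,0,0],[0,0,0]]]'
```

```text
clock: 9.35
ee_pos: [0.4351, -0.1242, 0.037]
ee_rot: [-0.707, 0.707, -0.0, -0.0]
contact_force: [0.1, 0.4, 0.1]
width: 0.422
```

```bash
python3 -m jog '[[0.7,[0,-15,0],[0,0,0]],[0.7,[0,-45,0],[0,0,0]],[0.7,[5,-80,5],[0,0,0]],[0.7,[20,-105,23],[0,0,0]],[0.7,[45,-110,52],[0,0,0]],[0.7,[72,-110,83],[0,0,0]],[0.7,[98,-110,113],[0,0,0]],[0.7,[125,-110,143],[0,0,0]]]'
python3 -m jog '[[0.7,[27,0,31],[0,0,0]],[0.7,[50,0,58],[0,0,0]],[0.7,[67,0,77],[0,0,0]],[0.7,[75,0,86],[0,0,0]],[0.7,[75,0,86],[0,0,0]],[0.7,[75,0,86],[0,0,0]],[0.7,[75,0,86],[0,0,0]]]'
python3 - <<'E'
from meas import *
T=tool();print(T[:3].round(4))
im,d=manip.camera('wrist');cv2.imwrite('pics/w5.png',im)
m=cv2.inRange(cv2.cvtColor(im,cv2.COLOR_BGR2HSV),*map(np.array,K['pad']))
m=cv2.morphologyEx(m,cv2.MORPH_CLOSE,np.ones((5,5)))
m[:110]=0;m[:,:205]=0;m[:,330:]=0
pts=np.array([(x,np.argmax(m[:,x]>0)-.5) for x in range(226,308) if m[:200,x].any()])
print('pad b',circ(ray('wrist',pts,.009,T),.045), pts[::20])
E
```

```text
clock: 10.15
ee_pos: [0.5605, 0.0194, 0.1464]
ee_rot: [-0.707, 0.708, -0.001, -0.001]
contact_force: [1.4, 0.0, -2.7]
width: 0.423
clock: 10.85
ee_pos: [0.6343, 0.103, 0.146]
ee_rot: [-0.706, 0.708, -0.001, -0.001]
contact_force: [0.4, 0.0, -2.7]
width: 0.423
[[ 1.     -0.0031  0.001   0.6343]
 [-0.001  -0.0027  1.      0.103 ]
 [-0.0031 -1.     -0.0027  0.146 ]]
pad b [0.63098139 0.12356896] [[226.  149.5]
 [246.  115.5]
 [266.  118.5]
 [286.  113.5]
 [306.  159.5]]
```

View pics/w5.png

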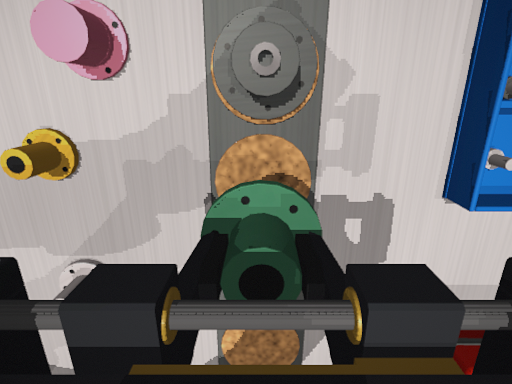

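```bash
python3 - <<'E'
from meas import *
T=tool();im=cv2.imread('pics/w5.png')
m=cv2.inRange(cv2.cvtColor(im,cv2.COLOR_BGR2HSV),*map(np.array,K['pad']))
m=cv2.morphologyEx(m,cv2.MORPH_CLOSE,np.ones((5,5)))
m[:129]=0
pts=np.array([(x,np.argmax(m[:,x]>0)-.5) for x in range(222,306) if m[:180,x].any()])
print('pad b',circ(ray('wrist',pts,.009,T),.045))
E
```

```text
pad b [0.63528234 0.10635836]
```

```bash
python3 -m jog '[[0.7,[0,20,1],[0,0,0]],[0.7,[0,45,1],[0,0,0]],[0.7,[0,68,1],[0,0,0]],[0.7,[0,84,1],[0,0,0]],[0.7,[0,93,1],[0,0,0]],[0.7,[0,97,1],[0,0,0]],[0.7,[0,98,1],[0,0,0]],[0.7,[0,98,1],[0,0,0]]]'
python3 -m jog '[[0.7,[0,1,0],[0,0,0]],[0.7,[0,2,0],[0,0,0]],[0.7,[0,2,0],[0,0,0]]]'
```

```text
clock: 11.7
ee_pos: [0.6357, 0.106, 0.0493]
ee_rot: [-0.707, 0.707, -0.0, -0.0]
contact_force: [0.0, 0.4, -2.1]
width: 0.42
clock: 12.0
ee_pos: [0.6352, 0.1057, 0.0467]
ee_rot: [-0.707, 0.707, -0.0, -0.0]
contact_force: [0.1, -0.5, -3.0]
width: 0.417
```

```bash
python3 -m jog '[[0.7,[0,1,0],[0,0,0]],[0.7,[0,2,0],[0,0,0]],[0.7,[0,2,0],[0,0,0]]]'
```

```text
clock: 12.3
ee_pos: [0.6353, 0.1058, 0.0461]
ee_rot: [-0.707, 0.708, -0.0, -0.0]
contact_force: [-2.4, -2.3, 8.9]
width: 0.418
```

```bash
python3 -m jog '[[0.3,[0,0,0],[0,0,0]],[0.3,[0,0,0],[0,0,0]],[0.3,[0,0,0],[0,0,0]],[0.3,[0,-20,0],[0,0,0]],[0.3,[0,-60,0],[0,0,0]],[0.2,[0,-105,0],[0,0,0]],[0.2,[-30,-140,-20],[0,0,0]],[0.2,[-60,-170,-40],[0,0,0]]]'
python3 -m jog '[[0,[-128,-23,-77],[0,0,0]],[0,[-128,-23,-77],[0,0,0]],[0,[-128,-23,-77],[0,0,0]],[0,[-128,-23,-77],[0,0,0]],[0,[-128,-23,-77],[0,0,0]],[0,[-128,-23,-77],[0,0,0]]]'
python3 - <<'E'
from meas import *
T=tool();print(T[:3].round(4))
im,d=manip.camera('wrist');cv2.imwrite('pics/w6.png',im)
E
```

```text
clock: 13.1
ee_pos: [0.5754, 0.0666, 0.2164]
ee_rot: [0.707, -0.707, -0.001, -0.0]
contact_force: [0.2, -0.9, 0.7]
width: 0.799
clock: 13.7
ee_pos: [0.4491, -0.0102, 0.2381]
ee_rot: [0.707, -0.707, -0.0, -0.0]
contact_force: [0.6, 0.3, 0.2]
width: 1.0
[[ 1.000e+00  1.000e-03 -3.000e-04  4.491e-01]
 [ 3.000e-04  6.000e-04  1.000e+00 -1.020e-02]
 [ 1.000e-03 -1.000e+00  6.000e-04  2.381e-01]]
```

View pics/w6.png

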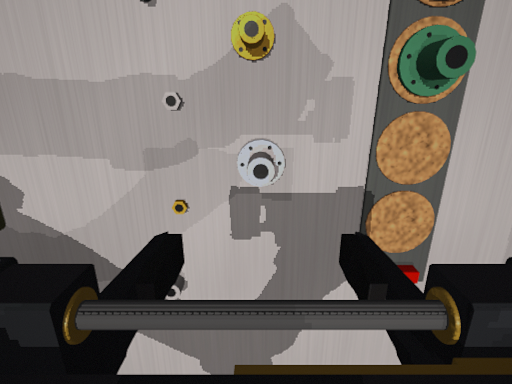

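```bash
python3 - <<'E'
from h import *
T=tool();print(ray('wrist',[(261,172)],.046,T),ray('wrist',[(261,162)],.007,T))
E
```

```text
[[ 0.44873029 -0.01087381  0.046     ]] [[ 0.44874019 -0.00823341  0.007     ]]
```

```bash
python3 -m jog '[[0,[-1,45,0],[0,0,0]],[0,[-1,95,0],[0,0,0]],[0.2,[-1,140,0],[0,0,0]],[0.3,[-1,170,0],[0,0,0]],[0.35,[-1,193,0],[0,0,0]],[0.4,[-1,203,0],[0,0,0]],[0.4,[-1,203,0],[0,0,0]],[0.7,[-1,203,0],[0,0,0]]]'
python3 -m jog '[[0.75,[0,0,0],[0,0,0]],[0.75,[0,0,0],[0,0,0]],[0.75,[0,0,0],[0,0,0]],[0.75,[0,0,0],[0,0,0]],[0.75,[0,0,0],[0,0,0]]]'
```

```text
clock: 14.55
ee_pos: [0.4468, -0.0101, 0.0342]
ee_rot: [0.707, -0.707, 0.0, 0.001]
contact_force: [-0.3, -0.3, 0.7]
width: 0.533
clock: 15.05
ee_pos: [0.4468, -0.0111, 0.0354]
ee_rot: [-0.707, 0.707, 0.0, 0.0]
contact_force: [0.5, 0.6, 5.3]
width: 0.354
```

```bash
python3 -m jog '[[0.75,[0,-15,0],[0,0,0]],[0.75,[0,-45,0],[0,0,0]],[0.75,[5,-80,1],[0,0,0]],[0.75,[25,-105,3],[0,0,0]],[0.75,[60,-110,6],[0,0,0]],[0.75,[95,-110,9],[0,0,0]],[0.75,[130,-110,13],[0,0,0]],[0.75,[160,-110,16],[0,0,0]]]'
python3 -m jog '[[0.75,[20,0,2],[0,0,0]],[0.75,[27,0,2],[0,0,0]],[0.75,[27,0,2],[0,0,0]],[0.75,[27,0,2],[0,0,0]],[0.75,[27,0,2],[0,0,0]]]'
python3 - <<'E'
from meas import *
T=tool();print(T[:3].round(4))
im,d=manip.camera('wrist');cv2.imwrite('pics/w7.png',im)
m=cv2.inRange(cv2.cvtColor(im,cv2.COLOR_BGR2HSV),*map(np.array,K['pad']))
m=cv2.morphologyEx(m,cv2.MORPH_CLOSE,np.ones((5,5)))
m[:129]=0
pts=np.array([(x,np.argmax(m[:,x]>0)-.5) for x in range(222,306) if m[:180,x].any()])
print('pad c',circ(ray('wrist',pts,.009,T),.045),pts[::15].tolist())
E
```

```text
clock: 15.85
ee_pos: [0.607, 0.0042, 0.1442]
ee_rot: [-0.707, 0.707, -0.001, -0.001]
contact_force: [0.1, 0.8, -2.7]
width: 0.351
clock: 16.35
ee_pos: [0.6318, 0.0065, 0.1444]
ee_rot: [-0.707, 0.708, -0.001, -0.001]
contact_force: [-0.7, 0.6, -2.7]
width: 0.352
[[ 1.000e+00 -3.200e-03 -8.000e-04  6.318e-01]
 [ 8.000e-04 -1.600e-03  1.000e+00  6.500e-03]
 [-3.200e-03 -1.000e+00 -1.600e-03  1.444e-01]]
pad c [0.63353965 0.00823964] [[222.0, 158.5], [237.0, 143.5], [252.0, 136.5], [267.0, 135.5], [282.0, 138.5], [297.0, 148.5]]
```

View pics/w7.png

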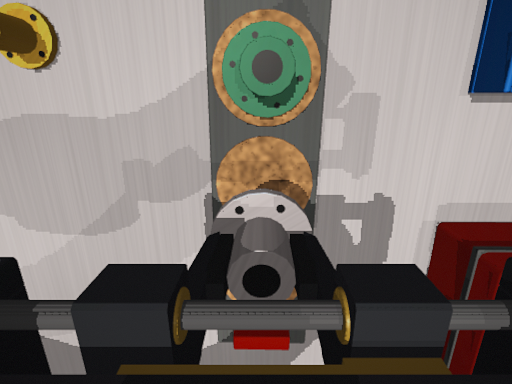

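```bash
python3 -m jog '[[0.75,[0,20,0],[0,0,0]],[0.75,[0,45,0],[0,0,0]],[0.75,[0,68,0],[0,0,0]],[0.75,[0,84,0],[0,0,0]],[0.75,[0,93,0],[0,0,0]],[0.75,[0,97,0],[0,0,0]],[0.75,[0,97,0],[0,0,0]],[0.75,[0,97,0],[0,0,0]]]'
python3 -m jog '[[0.75,[0,1,0],[0,0,0]],[0.75,[0,2,0],[0,0,0]],[0.75,[0,2,0],[0,0,0]]]'
```

```text
clock: 17.2
ee_pos: [0.6338, 0.007, 0.0485]
ee_rot: [-0.707, 0.707, 0.0, 0.0]
contact_force: [-0.5, 1.0, -2.5]
width: 0.352
clock: 17.5
ee_pos: [0.6332, 0.0067, 0.0458]
ee_rot: [-0.707, 0.707, -0.0, -0.0]
contact_force: [0.2, -0.1, -2.9]
width: 0.356
```

```bash
python3 -m jog '[[0.75,[0,1,1],[0,0,0]],[0.75,[0,1,1],[0,0,0]],[0.75,[0,2,1],[0,0,0]],[0.75,[0,2,1],[0,0,0]]]'
```

```text
clock: 17.9
ee_pos: [0.6332, 0.0079, 0.0445]
ee_rot: [-0.707, 0.707, -0.0, -0.0]
contact_force: [-1.8, -1.1, 5.0]
width: 0.351
```

```bash
python3 -m jog '[[0.4,[0,0,0],[0,0,0]],[0.4,[0,0,0],[0,0,0]],[0.4,[0,0,0],[0,0,0]],[0.4,[0,-20,0],[0,0,0]],[0.4,[0,-60,0],[0,0,0]],[0.2,[0,-105,0],[0,0,0]],[0.2,[-30,-140,20],[0,0,0]],[0.2,[-60,-170,40],[0,0,0]]]'
python3 -m jog '[[0,[-134,-25,82],[0,0,0]],[0,[-134,-25,82],[0,0,0]],[0,[-134,-25,82],[0,0,0]],[0,[-134,-25,82],[0,0,0]],[0,[-134,-25,82],[0,0,0]],[0,[-134,-25,82],[0,0,0]]]'
python3 - <<'E'
from meas import *
T=tool();print(T[:3].round(4))
im,d=manip.camera('wrist');cv2.imwrite('pics/w8.png',im)
for h,e in blobs(im,'brass',200): print(e, ray('wrist',[e[0]],.006,T))
E
```

```text
clock: 18.7
ee_pos: [0.5736, 0.0481, 0.2154]
ee_rot: [0.707, -0.707, 0.0, -0.001]
contact_force: [-0.1, -0.1, 0.0]
width: 0.799
clock: 19.3
ee_pos: [0.4407, 0.1292, 0.2386]
ee_rot: [-0.707, 0.708, -0.001, 0.0]
contact_force: [-0.4, -0.3, 0.8]
width: 1.001
[[ 1.000e+00 -4.000e-04  1.500e-03  4.407e-01]
 [-1.500e-03 -1.100e-03  1.000e+00  1.292e-01]
 [-4.000e-04 -1.000e+00 -1.100e-03  2.386e-01]]
((422.8865966796875, 367.01068115234375), (13.005868911743164, 366.4222106933594), 89.21112823486328) [[ 0.70060495 -0.20735352  0.006     ]]
((444.1883544921875, 314.5109558105469), (25.991329193115234, 55.707298278808594), 159.73765563964844) [[ 0.71446218 -0.10350311  0.006     ]]
((79.60240936279297, 315.1944885253906), (29.135967254638672, 53.45016098022461), 17.867746353149414) [[ 0.16742978 -0.10422637  0.006     ]]
((260.2157897949219, 160.2747344970703), (36.76076889038086, 36.97359085083008), 111.50525665283203) [[0.43908299 0.13231318 0.006     ]]
```

View pics/w8.png

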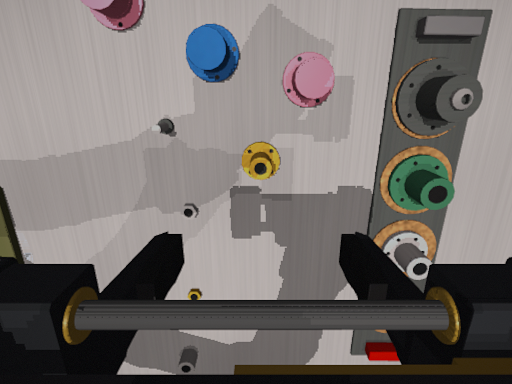

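```bash
python3 -m jog '[[0.2,[-1,45,1],[0,0,0]],[0.4,[-1,95,1],[0,0,0]],[0.4,[-1,140,1],[0,0,0]],[0.4,[-1,170,1],[0,0,0]],[0.45,[-1,193,1],[0,0,0]],[0.45,[-1,203,1],[0,0,0]],[0.5,[-1,203,1],[0,0,0]],[0.8,[-1,203,1],[0,0,0]]]'
python3 -m jog '[[0.85,[0,0,0],[0,0,0]],[0.85,[0,0,0],[0,0,0]],[0.85,[0,0,0],[0,0,0]],[0.85,[0,0,0],[0,0,0]],[0.85,[0,0,0],[0,0,0]]]'
```

```text
clock: 20.15
ee_pos: [0.439, 0.1301, 0.0353]
ee_rot: [-0.706, 0.708, -0.001, 0.0]
contact_force: [-0.5, 0.3, 0.1]
width: 0.44
clock: 20.65
ee_pos: [0.4387, 0.1306, 0.0362]
ee_rot: [-0.707, 0.707, -0.0, 0.0]
contact_force: [-0.1, 0.2, 6.2]
width: 0.28
```

```bash
python3 -m jog '[[0.85,[0,-15,0],[0,0,0]],[0.85,[0,-45,0],[0,0,0]],[0.85,[5,-80,-5],[0,0,0]],[0.85,[20,-105,-23],[0,0,0]],[0.85,[45,-110,-51],[0,0,0]],[0.85,[70,-110,-80],[0,0,0]],[0.85,[96,-110,-109],[0,0,0]],[0.85,[122,-110,-139],[0,0,0]]]'
python3 -m jog '[[0.85,[27,0,-30],[0,0,0]],[0.85,[50,0,-56],[0,0,0]],[0.85,[66,0,-75],[0,0,0]],[0.85,[72,0,-82],[0,0,0]],[0.85,[72,0,-82],[0,0,0]],[0.85,[72,0,-82],[0,0,0]],[0.85,[72,0,-82],[0,0,0]]]'
python3 - <<'E'
from meas import *
T=tool();print(T[:3].round(4))
im,d=manip.camera('wrist');cv2.imwrite('pics/w9.png',im)
m=cv2.inRange(cv2.cvtColor(im,cv2.COLOR_BGR2HSV),*map(np.array,K['pad']))
m=cv2.morphologyEx(m,cv2.MORPH_CLOSE,np.ones((5,5)))
m[:129]=0
pts=np.array([(x,np.argmax(m[:,x]>0)-.5) for x in range(222,306) if m[:180,x].any()])
print('pad d',circ(ray('wrist',pts,.009,T),.045),pts[::15].tolist())
E
```

```text
clock: 21.45
ee_pos: [0.5606, -0.0097, 0.1456]
ee_rot: [-0.707, 0.707, -0.001, -0.001]
contact_force: [1.6, 1.2, -1.1]
width: 0.279
clock: 22.15
ee_pos: [0.6313, -0.0881, 0.1458]
ee_rot: [0.707, -0.707, -0.0, 0.002]
contact_force: [-0.4, 0.6, -1.1]
width: 0.285
[[ 1.000e+00 -2.400e-03 -3.300e-03  6.313e-01]
 [ 3.300e-03  1.000e-04  1.000e+00 -8.810e-02]
 [-2.400e-03 -1.000e+00  1.000e-04  1.458e-01]]
pad d [ 0.63207364 -0.08916442] [[222.0, 161.5], [237.0, 146.5], [252.0, 140.5], [267.0, 128.5], [282.0, 142.5], [297.0, 153.5]]
```

View pics/w9.png

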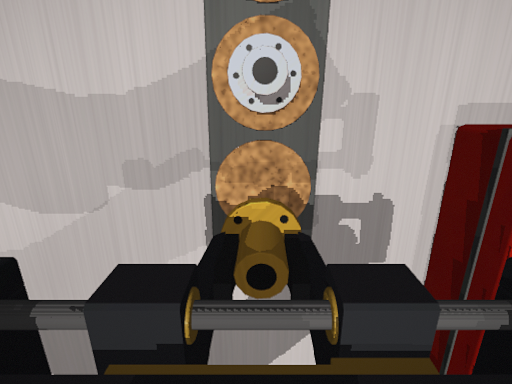

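```bash
python3 -m jog '[[0.85,[0,20,0],[0,0,0]],[0.85,[0,45,0],[0,0,0]],[0.85,[0,68,0],[0,0,0]],[0.85,[0,84,0],[0,0,0]],[0.85,[0,93,0],[0,0,0]],[0.85,[0,97,0],[0,0,0]],[0.85,[0,97,0],[0,0,0]],[0.85,[0,97,0],[0,0,0]]]'
python3 -m jog '[[0.85,[0,1,0],[0,0,0]],[0.85,[0,2,0],[0,0,0]],[0.85,[0,3,0],[0,0,0]],[0.85,[0,3,0],[0,0,0]]]'
```

```text
clock: 23.0
ee_pos: [0.6328, -0.0901, 0.0495]
ee_rot: [-0.707, 0.707, 0.0, 0.0]
contact_force: [0.6, 0.5, -0.8]
width: 0.283
clock: 23.4
ee_pos: [0.6321, -0.0903, 0.0456]
ee_rot: [-0.707, 0.707, -0.0, -0.0]
contact_force: [0.0, 0.7, -1.2]
width: 0.284
```

```bash
python3 -m jog '[[0.85,[0,1,0],[0,0,0]],[0.85,[0,1,0],[0,0,0]],[0.85,[0,1,0],[0,0,0]]]'
```

```text
clock: 23.7
ee_pos: [0.6322, -0.0903, 0.0453]
ee_rot: [-0.707, 0.708, -0.0, -0.0]
contact_force: [-2.1, 0.3, 5.0]
width: 0.281
```

```bash
python3 -m jog '[[0.5,[0,0,0],[0,0,0]],[0.5,[0,0,0],[0,0,0]],[0.5,[0,0,0],[0,0,0]],[0.5,[0,-20,0],[0,0,0]],[0.4,[0,-60,0],[0,0,0]],[0.2,[0,-105,0],[0,0,0]],[0.2,[-30,-140,20],[0,0,0]],[0.2,[-56,-170,42],[0,0,0]]]'
python3 -m jog '[[0,[-190,-26,300],[0,0,0]],[0,[-190,-26,300],[0,0,0]],[0,[-190,-26,300],[0,0,0]],[0,[-190,-26,300],[0,0,0]],[0,[-190,-26,300],[0,0,0]],[0,[-190,-26,300],[0,0,0]],[0,[-190,-26,300],[0,0,0]],[0,[-190,-26,300],[0,0,0]]]'
python3 -m jog '[[0,[0,0,0],[0,0,0]],[0,[0,0,0],[0,0,0]]]'
python3 - <<'E'
from meas import *
T=tool();print(T[:3].round(4))
im,d=manip.camera('wrist');cv2.imwrite('pics/w10.png',im)
for h,e in blobs(im,'blue',200): print(e, ray('wrist',[e[0]],.005,T))
im,d=manip.camera('top');cv2.imwrite('pics/top2.png',cv2.resize(im[95:280,115:375],None,fx=3,fy=3,interpolation=cv2.INTER_CUBIC))
E
```

```text
clock: 24.5
ee_pos: [0.5763, -0.048, 0.2179]
ee_rot: [-0.707, 0.707, -0.0, 0.001]
contact_force: [0.4, 1.0, 0.7]
width: 0.799
clock: 25.3
ee_pos: [0.3827, 0.259, 0.2433]
ee_rot: [0.709, -0.705, -0.004, 0.004]
contact_force: [-0.3, 0.1, 0.3]
width: 1.0
clock: 25.5
ee_pos: [0.3871, 0.2506, 0.241]
ee_rot: [-0.706, 0.708, -0.001, 0.0]
contact_force: [0.4, 0.6, -0.1]
width: 1.0
[[ 1.000e+00 -5.000e-04  1.400e-03  3.871e-01]
 [-1.400e-03 -2.100e-03  1.000e+00  2.506e-01]
 [-5.000e-04 -1.000e+00 -2.100e-03  2.410e-01]]
((260.2393493652344, 159.04995727539062), (45.36668014526367, 46.47628402709961), 172.56011962890625) [[0.38545965 0.25431328 0.005     ]]
```

View pics/w10.png

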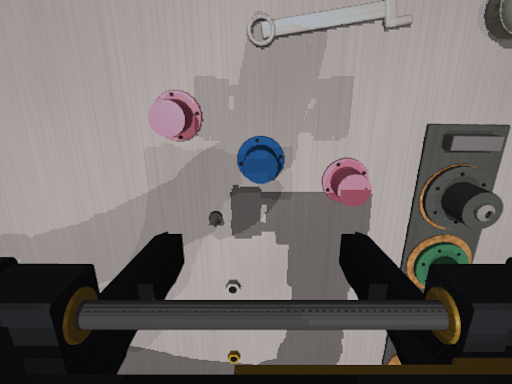

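View pics/top2.png

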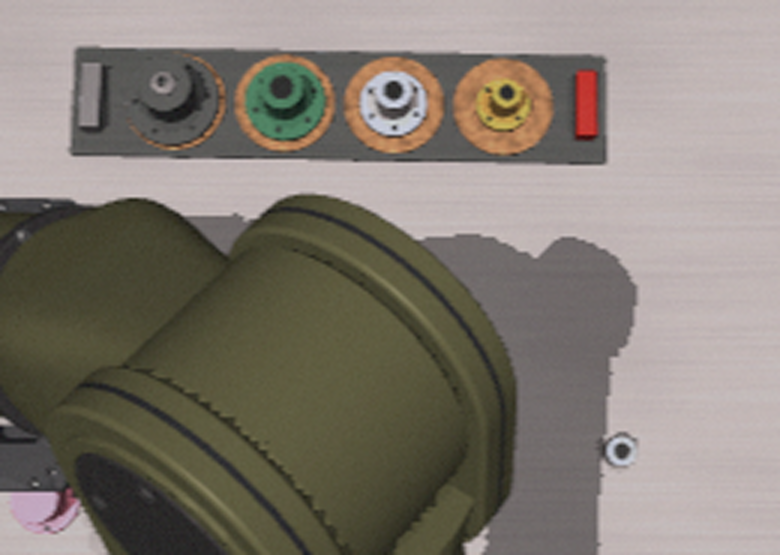

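```bash
python3 -m jog '[[0.1,[-1,45,2],[0,0,0]],[0.1,[-1,95,2],[0,0,0]],[0.2,[-1,140,2],[0,0,0]],[0.2,[-1,170,2],[0,0,0]],[0.25,[-1,195,2],[0,0,0]],[0.3,[-1,208,2],[0,0,0]],[0.4,[-1,208,2],[0,0,0]],[0.7,[-1,208,2],[0,0,0]]]'
python3 -m jog '[[0.75,[0,0,0],[0,0,0]],[0.75,[0,0,0],[0,0,0]],[0.75,[0,0,0],[0,0,0]],[0.75,[0,0,0],[0,0,0]]]'
```

```text
clock: 26.4
ee_pos: [0.3858, 0.2529, 0.0328]
ee_rot: [-0.707, 0.708, -0.001, 0.0]
contact_force: [1.1, -0.7, 0.2]
width: 0.539
clock: 26.8
ee_pos: [0.3857, 0.2537, 0.0334]
ee_rot: [-0.707, 0.707, -0.0, 0.0]
contact_force: [-0.1, -0.1, 5.7]
width: 0.446
```

```bash
python3 -m jog '[[0.75,[0,-15,0],[0,0,0]],[0.75,[0,-45,0],[0,0,0]],[0.75,[0,-80,0],[0,0,0]],[0.75,[15,-115,-3],[0,0,0]],[0.75,[40,-135,-8],[0,0,0]],[0.75,[75,-140,-15],[0,0,0]],[0.75,[112,-140,-22],[0,0,0]],[0.75,[150,-140,-29],[0,0,0]]]'
python3 -m jog '[[0.75,[38,0,-7],[0,0,0]],[0.75,[70,0,-14],[0,0,0]],[0.75,[92,0,-18],[0,0,0]],[0.75,[101,0,-20],[0,0,0]],[0.75,[101,0,-20],[0,0,0]],[0.75,[101,0,-20],[0,0,0]],[0.75,[101,0,-20],[0,0,0]]]'
python3 - <<'E'
from meas import *
T=tool();print(T[:3].round(4))
im,d=manip.camera('wrist');cv2.imwrite('pics/w11.png',im)
im,d=manip.camera('scene');cv2.imwrite('pics/sc2.png',cv2.resize(im[200:300,250:390],None,fx=5,fy=5,interpolation=cv2.INTER_CUBIC))
E
```

```text
clock: 27.6
ee_pos: [0.5364, 0.2238, 0.173]
ee_rot: [-0.707, 0.707, -0.001, -0.001]
contact_force: [-0.1, 1.1, -1.8]
width: 0.442
clock: 28.3
ee_pos: [0.6347, 0.2057, 0.1725]
ee_rot: [-0.707, 0.707, -0.0, -0.002]
contact_force: [-0.6, -0.7, -0.7]
width: 0.442
[[ 1.000e+00 -2.600e-03 -2.500e-03  6.347e-01]
 [ 2.500e-03 -8.000e-04  1.000e+00  2.057e-01]
 [-2.600e-03 -1.000e+00 -8.000e-04  1.725e-01]]
```

View pics/w11.png

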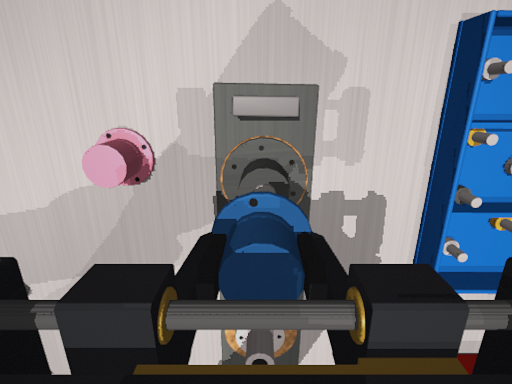

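View pics/sc2.png

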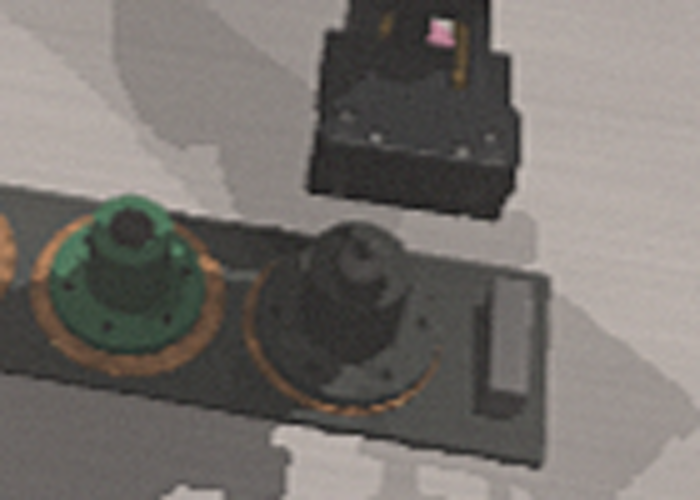

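```bash
python3 - <<'E'
from meas import *
T=tool();im=cv2.imread('pics/w11.png')
m=cv2.inRange(cv2.cvtColor(im,cv2.COLOR_BGR2HSV),np.array((100,90,30)),np.array((125,255,255)))
m[:180]=0
pts=np.array([(x,np.argmax(m[:,x]>0)-.5) for x in range(222,304) if m[:230,x].any()])
z=T[2,3]-.0334+.006
c=circ(ray('wrist',pts,z,T),.030);print('cap',c,'rel TCP',c-T[:2,3],pts[::20].tolist())
# in-hand tip check
im=cv2.imread('pics/top2.png')
g=cv2.cvtColor(im,cv2.COLOR_BGR2GRAY)[60:110,135:190]
y,x=np.nonzero(g>g.mean()+1.8*g.std());u=(x.mean()+135+.5)/3-.5+115;v=(y.mean()+60+.5)/3-.5+95
print(u,v,len(x),'spigot tip top cam',ray('top',[(u,v)],.067))
cv2.imwrite('pics/t.png',cv2.resize(im[40:170,60:360],None,fx=2.6,fy=2.6))
E
```

```text
cap [0.63459726 0.20658456] rel TCP [-0.00063344  0.00108254] [[222.0, 206.5], [242.0, 194.5], [262.0, 191.5], [282.0, 194.5], [302.0, 210.5]]
168.5855855855856 123.5945945945946 148 spigot tip top cam [[0.63144108 0.20461905 0.067     ]]
```

View pics/t.png

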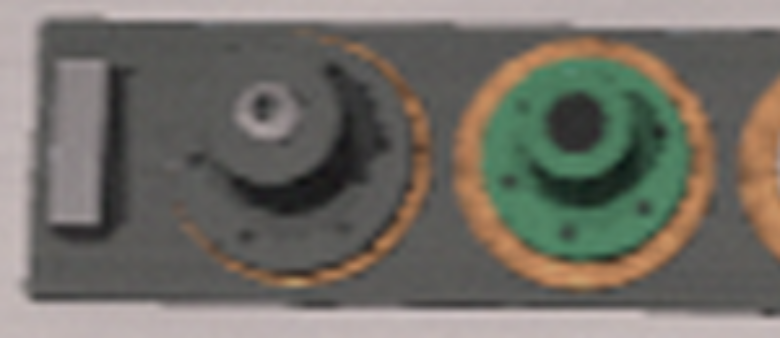

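```bash
python3 -m jog '[[0.75,[0,20,0],[0,0,0]],[0.75,[0,40,0],[0,0,0]],[0.75,[0,55,0],[0,0,0]],[0.75,[0,60,0],[0,0,0]],[0.75,[0,60,0],[0,0,0]],[0.75,[0,60,0],[0,0,0]]]'
python3 - <<'E'
from meas import *
T=tool();print(T[:3].round(4))
im,d=manip.camera('scene');cv2.imwrite('pics/sc3.png',cv2.resize(im[180:300,270:390],None,fx=5,fy=5,interpolation=cv2.INTER_CUBIC))
E
```

```text
clock: 29.0
ee_pos: [0.6366, 0.2053, 0.1132]
ee_rot: [0.707, -0.707, 0.0, 0.0]
contact_force: [0.4, 0.6, -1.4]
width: 0.44
[[ 1.000e+00 -3.000e-04 -1.000e-04  6.366e-01]
 [ 1.000e-04  1.000e-04  1.000e+00  2.053e-01]
 [-3.000e-04 -1.000e+00  1.000e-04  1.132e-01]]
```

View pics/sc3.png

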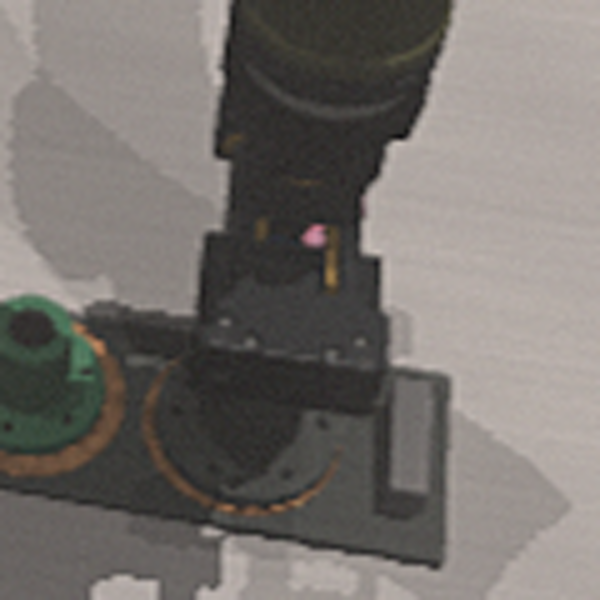

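Aligned in x; nudge y by −1 and lower carefully.

```bash
python3 -m jog '[[0.75,[0,3,-1],[0,0,0]],[0.75,[0,6,-1],[0,0,0]],[0.75,[0,9,-1],[0,0,0]],[0.75,[0,11,-1],[0,0,0]],[0.75,[0,11,-1],[0,0,0]]]'
python3 -m jog '[[0.75,[0,2,0],[0,0,0]],[0.75,[0,4,0],[0,0,0]],[0.75,[0,5,0],[0,0,0]],[0.75,[0,5,0],[0,0,0]]]'
```

```text
clock: 29.55
ee_pos: [0.6359, 0.2036, 0.1009]
ee_rot: [-0.707, 0.707, -0.001, -0.001]
contact_force: [0.1, -0.3, -1.9]
width: 0.445
clock: 29.95
ee_pos: [0.6361, 0.2037, 0.0962]
ee_rot: [-0.707, 0.707, -0.001, -0.001]
contact_force: [-0.4, -0.0, -0.8]
width: 0.446
```

```bash
python3 -m jog '[[0.75,[0,1,0],[0,0,0]],[0.75,[0,2,0],[0,0,0]],[0.75,[0,2,0],[0,0,0]]]'
```

```text
clock: 30.25
ee_pos: [0.6361, 0.2037, 0.0943]
ee_rot: [-0.707, 0.707, -0.001, -0.001]
contact_force: [-0.4, 0.1, -0.6]
width: 0.441
```

```bash
python3 -m jog '[[0.75,[0,1,0],[0,0,0]],[0.75,[0,2,0],[0,0,0]],[0.75,[0,2,0],[0,0,0]]]'
```

```text
clock: 30.55
ee_pos: [0.6362, 0.2038, 0.0925]
ee_rot: [-0.707, 0.707, -0.0, -0.0]
contact_force: [-0.8, 0.3, -0.4]
width: 0.441
```

```bash
python3 -m jog '[[0.75,[0,1,0],[0,0,0]],[0.75,[0,1,0],[0,0,0]]]'
```

```text
clock: 30.75
ee_pos: [0.6362, 0.2038, 0.0925]
ee_rot: [-0.707, 0.707, -0.0, -0.0]
contact_force: [-2.1, -0.8, 6.0]
width: 0.445
```

```bash
python3 -m jog '[[0.3,[0,0,0],[0,0,0]],[0.25,[0,0,0],[0,0,0]],[0.25,[0,0,0],[0,0,0]],[0.25,[0,-15,0],[0,0,0]],[0.25,[0,-50,0],[0,0,0]],[0.25,[0,-95,0],[0,0,0]],[0.25,[0,-130,0],[0,0,0]],[0.25,[0,-130,0],[0,0,0]]]'
python3 -m jog '[[0.25,[-40,0,-20],[0,0,0]],[0.25,[-80,0,-40],[0,0,0]],[0.25,[-120,0,-60],[0,0,0]],[0.25,[-160,0,-80],[0,0,0]],[0.25,[-200,0,-100],[0,0,0]],[0.25,[-200,0,-100],[0,0,0]],[0.25,[-200,0,-100],[0,0,0]]]'
python3 - <<'E'
from meas import *
T=tool();print(T[:3].round(4))
im,d=manip.camera('wrist');cv2.imwrite('pics/w12.png',im)
im,d=manip.camera('top');cv2.imwrite('pics/top3.png',im);cv2.imwrite('pics/top3z.png',cv2.resize(im[95:165,130:330],None,fx=4,fy=4,interpolation=cv2.INTER_CUBIC))
np.save('d3.npy',d)
im,d=manip.camera('scene');cv2.imwrite('pics/sc4.png',cv2.resize(im[190:300,140:370],None,fx=3.4,fy=3.4,interpolation=cv2.INTER_CUBIC))
E
```

```text
clock: 31.55
ee_pos: [0.6389, 0.2064, 0.2285]
ee_rot: [0.709, -0.705, -0.003, -0.003]
contact_force: [0.1, 0.7, -0.0]
width: 0.75
clock: 32.25
ee_pos: [0.4359, 0.1034, 0.2222]
ee_rot: [-0.707, 0.708, -0.0, -0.0]
contact_force: [0.5, 0.0, 0.1]
width: 0.754
[[ 1.000e+00 -9.000e-04 -4.000e-04  4.359e-01]
 [ 4.000e-04 -1.500e-03  1.000e+00  1.034e-01]
 [-9.000e-04 -1.000e+00 -1.500e-03  2.222e-01]]
```

View pics/top3z.png

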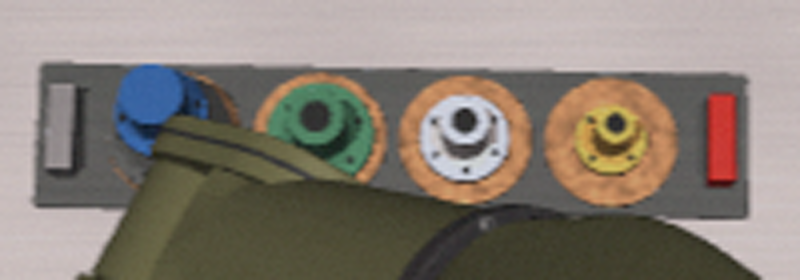

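View pics/sc4.png

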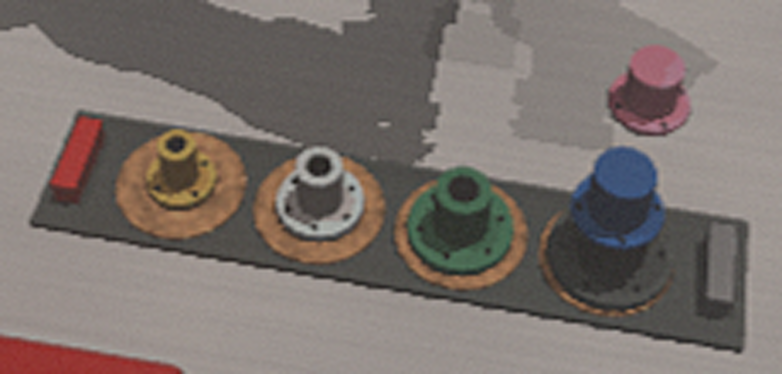

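```bash
python3 - <<'E'
from meas import *
d=np.load('d3.npy');c=manip.get_calibration('top');W=np.linalg.inv(c["camera_from_world"])
def z(u,v):
    D=float(np.median(d[v-2:v+3,u-2:u+3]));p=np.array([(u-c['cx'])/c['fx']*D,-(v-c['cy'])/c['fy']*D,-D]);return (W[:3,:3]@p+W[:3,3]).round(4)
print('cap top',z(167,118),'pad d',z(290,137), 'board',z(310,143))
im=cv2.imread('pics/top3.png')
for h,e in blobs(im,'green')+blobs(im,'brass'): print(e[0],ray('top',[e[0]],.014))
im2=cv2.imread('pics/top3.png')
m=cv2.inRange(cv2.cvtColor(im2,cv2.COLOR_BGR2HSV),*map(np.array,K['pad']))
s=manip.state();print(s['clock'],np.abs(s['qvel']).max())
E
python3 -m jog '[[0.2,[0,-20,0],[0,0,0]],[0.2,[0,-20,0],[0,0,0]],[0.2,[0,-20,0],[0,0,0]]]'
```

```text
cap top [0.6353 0.2029 0.1025] pad d [ 0.6125 -0.1119  0.0083] board [ 0.5967 -0.1657  0.006 ]
(210.8263702392578, 125.91151428222656) [[0.64098577 0.10050292 0.014     ]]
(282.09149169921875, 129.68865966796875) [[ 0.63109701 -0.09040623  0.014     ]]
(87.54753875732422, 114.69996643066406) [[0.67104568 0.43100798 0.014     ]]
32.4 0.003102888174460205
clock: 32.7
ee_pos: [0.4374, 0.1045, 0.2417]
ee_rot: [0.707, -0.707, 0.0, -0.0]
contact_force: [-0.5, 1.1, -0.3]
width: 0.802
```

View pics/w12.png

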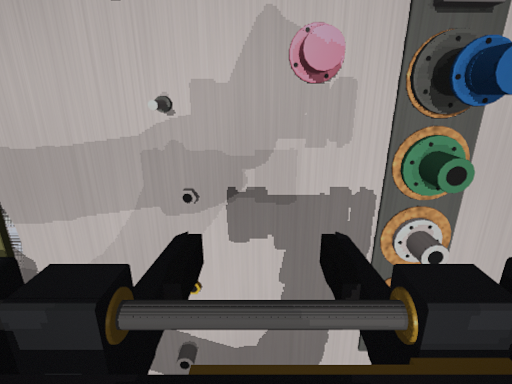

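```bash
python3 -c "
from workcell import manip
print(manip.finish_job())"
```

```text
the job is handed in; nothing more can be done
None
```

The job is done and handed in at about 33 s on the robot's clock, out of the 125 s allowed. `finish_job` gives no verdict, so what follows is from my own checks.

**What I did:** The red stop is at pad d, so the brass hub went on pad d, aluminium on c, green on b, and the steel spigot hub on a. The blue cap is seated on the spigot hub. Nothing tipped at any point.

**Last checks:**
- **Cap:** its top measured 102.5 mm high against 103 mm expected when fully home. The lowering also stopped at the height I had worked out for full seating.
- **Hubs:** all four look upright and centred on their pads in the pictures. The spigot hub sits about 2 mm off its pad centre, towards the grey block. The brass hub measured within about 1 mm of its pad centre.
- **Robot:** the gripper is open and about 200 mm clear of the row.

**Disagreements and gaps:**
- The top and wrist cameras differed by 1–4 mm on positions, and I worked between the two.
- The last numeric check on the green hub (about 7 mm off) can't be trusted because the arm partly hid it. The earlier clear views showed it centred.

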